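# Pin the tote dolly's wheel

### The arm

A 6-joint arm with a two-finger parallel gripper is mounted at the origin on the work surface. World frame = base frame: x ahead of the robot, y to its left, z up, the work surface at z = 0. Lengths are in m, angles in rad, forces in N, time in s.
With the tool pointing down it reaches from about 0.3 to 0.75 m from the base axis. Payload 8.5 kg.
Tool frame: the origin (TCP) lies on the centre line of the jaws, within the pads' length; the fingertips stand 11 mm ahead of it and the grasp point (between the pads) lies 8 mm behind it; z points along the fingers, y is the line along which they close (so a half turn about z gives the same grasp; the last joint's range is limited). The gripper opens to 88 mm and grips with 3 to 60 N. Pads are 18 mm wide; open, the fingers measure 123 mm over their backs; the gripper's body (75 mm by 187 mm) begins 45 mm behind the grasp point.
Start: joints at [-1.375, 0.381, 1.297, -0, 1.464, -0.215], TCP at [0.22, -0.504, 0.25] pointing down, gripper open.
Joint ranges: [-3.11, 3.11], [-0.89, 2.33], [0.22, 2.48], [-1.42, 4.56], [0.17, 2.85], [-2.88, 2.88]. Speed limits (rad/s): [2.39, 2.39, 3.14, 3.14, 3.14, 3.14].

### API

Orientations are given as a unit quaternion [x, y, z, w].
In Python, from workcell import read_state, grab_frame, camera_info, order gives the robot as it stands. The module is installed in compiled form; this text tells all that it offers.
- The arm moves only by the shell command python3 -m creep 'ROWS' [OPENING] [FORCE]. ROWS is a JSON object of lists of equal length, an entry for each row: "xyz": the shift along the world's x, y, z in cm, a list of three; "dr": the turn, a rotation vector about the world's x, y, z in degrees, a list of three. In form: {"xyz": [[dx, dy, dz], ...], "dr": [[wx, wy, wz], ...]}. A call has 1 to 10 rows; each row is the pose to reach, as a shift and turn from the pose commanded when the call began; what a row does not reach only later rows make up. A row lasts 1/10 s, in which the tool goes at most 50 mm and 8.59 degrees, less where a joint would pass 70% of its speed; a pose out of reach is approached as far as the arm can. A call with a gripper value outside its range is refused whole. OPENING is the opening, from 0 (shut) to 1 (fully open), set as the call begins (- or left out, the last holds). The fingers move at their own pace and stop on an object; FORCE is the grip in N (left out, the last holds). Time passes only in rows, so rows that repeat a pose let the fingers close. It gives the time, the measured TCP pose, the force, the opening and the grip force at its end, in the units of the state.
- read_state(): the state, without advancing time (a new reading comes with each control period).
- grab_frame(name): name is "scene" or "top" or "wrist"; returns the picture (400x640x3 uint8, red, green, blue); there is no depth.
- camera_info(name): a dict with "camera_matrix" (3x3 intrinsics, pixels), "camera_from_world" (4x4, takes a point from world to camera coordinates). Camera axes: x right, y down, z forward; pixel columns grow to the right and rows downward; lengths in m; the calibration is good to about 2 mm. A picture is of the moment at which its call begins: read the wrist's pose just before it. camera_info takes no time and is no camera call; for the wrist camera it gives the pose at the moment of the call.
- order.hand_in(): hands the job in; it is judged then, once.
The state is a dict: "time_s": time; "q": joint angles; "qvel": joint speeds; "effort": joint torques, N m; "tcp_pos": TCP position; "tool_rot": TCP orientation; "wrist_force": force on the tool from outside, world axes, zero at the start; "moment": the same for the moment, N m; "finger_gap": finger opening in m; "grip_force": force on a finger pad.
Only numpy, scipy, OpenCV 4.12 (cv2) and the standard library are available. Lean on these libraries where they do the work, as an engineer would, in place of code of your own. Each camera call takes 0.05 s, during which the arm holds its last target. There are 200 camera calls.

### The job

The wheel and washer are back on the upturned tote dolly and need locking on. Take the lynch pin (the one with the wire loop) out of the wooden block, feel it down through the cross hole in the bare axle end, loop on the outer side, until its head is fully home on the axle, then swing the sprung loop down over the end of the axle until it snaps shut underneath. Do it gently, never pressing on the dolly with more than about 4 kg, and leave the other things on the bench where they are.

Things in the scene. Friction and masses are not known exactly. Their poses are not given: they have to be found in the camera images.
- pin_head (a point): Centre of the head of the steel lynch pin, the only one of the three in the wooden block with a wire loop. The head is a block 14 (x) x 16 (y) x 26 mm (z); x points to the open loop, z up along the pin. Its x faces are bare. From its y faces the loop's pivot wires stick out, reaching 19 mm either side of the pin, 3 to 7 mm above the head's underside; above them the y faces are bare.
- lynch_pin: The same pin: origin on its axis at the underside of the head (which rests on the block's top at the start), same axes. Below the head the round shank is 10 mm thick and reaches down 42 mm, the last 3 mm tapering to an 8 mm tip. About 90 g in all.
- loop (a joint): The loop's angle on the head, rad: 0 open (straight out along the pin's +x), growing as it swings down towards the tip; 1.38 shut (the bar lies against the shank below the axle). Over-centre spring: it stays open by itself, must be pushed with about 2 N at the bar until 0.6, and beyond that snaps shut by itself (0.3 s) and holds.
- loop_bar (a point): Middle of the loop's far bar. The loop is a flat frame of 4 mm wire, 38 mm from pivot to bar and 30 mm wide inside, to straddle the axle; the bar's straight part is 20 mm long. It pivots about the pin's y axis, 5 mm above the underside of the head, and moves down as it shuts.
- hole_place (a point): A point fixed to the dolly: where the upper mouth of the axle's cross hole lies, 95 mm above the bench, when the axle is centred and upright. x points along the axle outwards (off its bare end), z up. The axle floats: the real hole is up to 8 mm in or out of this along x and leans up to 0.12 rad about x. It turns stiffly (0.08 N m) in its brackets and slides only above 20 N.
- axle_line (a point): On the axis of the 25 mm axle, 10 mm straight below hole_place (fixed to the dolly like it). The axle's own position is not given, only seen or felt. At its bare end, which lies 18 mm outwards of the hole, it has top and bottom flats 20 mm apart, 30 mm long; the 11.5 mm hole runs through them. Free space outside the end. Inwards of hole_place: a 40 mm washer (17 mm away), the hub (from 20 mm), the tyre (from 32 mm).
- dolly: Tote dolly lying upside down, fixed: plywood deck 450 x 380 x 18 mm face down, a 25 mm axle across one end with two 125 mm wheels, two swivel castors at the other, everything under 150 mm high. Origin on the bench straight below hole_place; the bare axle end points along -y, the deck lies to +y.
- block: Wooden block 200 (x) x 60 (y) x 50 mm high, fixed, with three 14 mm holes 62 mm apart along x; origin under its centre. The lynch pin, a plain clevis pin and a bolt stand in them, in any order.
- clevis_pin_head (a point): Centre of the round flat head (20 mm wide, 6 mm high) of the plain clevis pin in the block; leave it.
- hex_bolt_head (a point): Centre of the hexagon head (19 mm wide, 7 mm high) of the bolt in the block; leave it.
- washer_mid (a point): Centre of a spare steel washer lying on the bench, 40 mm wide, 4 mm thick; leave it.
- soup_tin_mid (a point): Middle of a food tin, 66 mm wide, 100 mm high; leave it.
- bean_tin_mid (a point): Middle of a food tin, 74 mm wide, 110 mm high; leave it.
- wrench_grip (a point): Handle of a 190 mm wrench lying flat; leave it.
- mallet_grip (a point): Handle of a 300 mm mallet lying flat; leave it.
- mug_mid (a point): Middle of a white mug, 80 mm wide, 95 mm high; leave it.
- tape_measure_mid (a point): Middle of a tape measure, 70 x 40 x 62 mm; leave it.
Things that resemble listed ones, but are neither listed nor needed, are in the scene too. What is shaped like the lynch_pin but purple is not meant.

How it is judged:
By the outcome, as a careful person would: the job done as asked, in the order asked, and still so for the second after the job is handed in, with the robot touching nothing.
It also fails if it takes over 67 s, if anything falls off the work surface, if the arm or the gripper's body presses on something with over 40 N, if the wrist force passes 120 N, or if a joint passes its speed limit or range.

## Working session

There is one attempt and no reset: what is moved stays moved. The work goes in short steps, Python scripts to look and compute and a shell command to move; the robot and the scene stay as the last step left them, time stands still between calls to the robot, and variables do not carry over. Pictures are saved under pics/ and viewed, at most 10 in all, crops included, and the job is handed in when it is done.

```bash
mkdir -p pics
cat > h.py <<'E'
import numpy as np, cv2
from workcell import read_state, grab_frame, camera_info, order
def snap(n,f,crop=None,scale=1):
    ci=camera_info(n); im=grab_frame(n); np.savez('pics/'+f+'.npz',im=im,K=ci['camera_matrix'],T=ci['camera_from_world'])
    save(im,f,crop,scale)
def save(im,f,crop=None,scale=1):
    if crop: im=im[crop[1]:crop[3],crop[0]:crop[2]]
    im=cv2.resize(im,None,fx=scale,fy=scale,interpolation=cv2.INTER_CUBIC)
    cv2.imwrite('pics/'+f+'.png',im[:,:,::-1])
def onplane(f,uv,z):
    d=np.load('pics/'+f+'.npz'); K,T=np.array(d['K']),np.array(d['T']); R,t=T[:3,:3],T[:3,3]
    r=R.T@np.linalg.solve(K,[uv[0],uv[1],1]); c=-R.T@t
    return c+r*(z-c[2])/r[2]
def proj(f,p):
    d=np.load('pics/'+f+'.npz'); K,T=np.array(d['K']),np.array(d['T']); q=K@(T[:3,:3]@np.array(p)+T[:3,3]); return q[:2]/q[2]
E
python3 - <<'E'
from h import *
snap('top','t0'); snap('scene','s0')
a=cv2.imread('pics/t0.png');b=cv2.imread('pics/s0.png')
cv2.imwrite('pics/both.png',cv2.resize(np.vstack([a,b]),(480,600)))
s=read_state();print(s['tcp_pos'],s['tool_rot'],s['finger_gap'],s['time_s'])
for n in('top','scene'):
  T=np.array(camera_info(n)['camera_from_world']);print(n,-T[:3,:3].T@T[:3,3],T[2,:3])
E
```

```text
[ 0.21958046 -0.50401457  0.24921675] [ 9.78982248e-01  2.03944492e-01  6.04740595e-06 -6.34782273e-04] 0.08818877407037636 0.1
top [ 0.3579632  -0.22480312  0.87850639] [ 0.15484032 -0.01780022 -0.98777914]
scene [1.23920327 0.04284901 0.59721721] [-0.78378912 -0.3081735  -0.53916946]
```

View pics/t0.png

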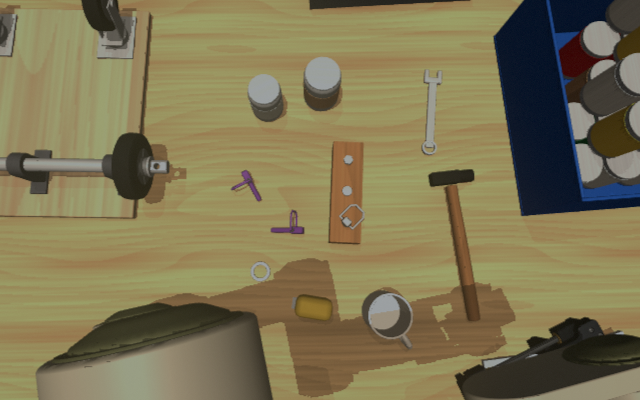

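The top view shows the axle's bare end at (160,167), pointing right (-y). The lynch pin, with its loop, stands in the block at about (348,218). The other two pins are at (348,160) and (347,190). I'll zoom in on these.

Run:
```python
from h import *
im=np.load('pics/t0.npz')['im']
a=cv2.resize(im[130:250,310:390],None,fx=5,fy=5,interpolation=cv2.INTER_CUBIC)
b=cv2.resize(im[130:210,110:190],(400,400),interpolation=cv2.INTER_CUBIC)
c=np.zeros((600,800,3),np.uint8);c[:,:400]=a;c[:400,400:]=b
cv2.imwrite('pics/z.png',c[:,:,::-1])
for uv in[(347,218),(348,190),(348,160)]:print(onplane('t0',uv,.06))
for uv in[(160,167)]:print(onplane('t0',uv,.095))
for p in [onplane('t0',(347,218),.06),onplane('t0',(160,167),.095)]:print(proj('s0',p))
```

```text
[ 0.44580235 -0.30548191  0.06      ]
[ 0.49997177 -0.30926152  0.06      ]
[ 0.55929583 -0.3113074   0.06      ]
[0.54363485 0.04082946 0.095     ]
[303.82973022 195.78733465]
[466.91750779 247.26044426]
```

View pics/z.png

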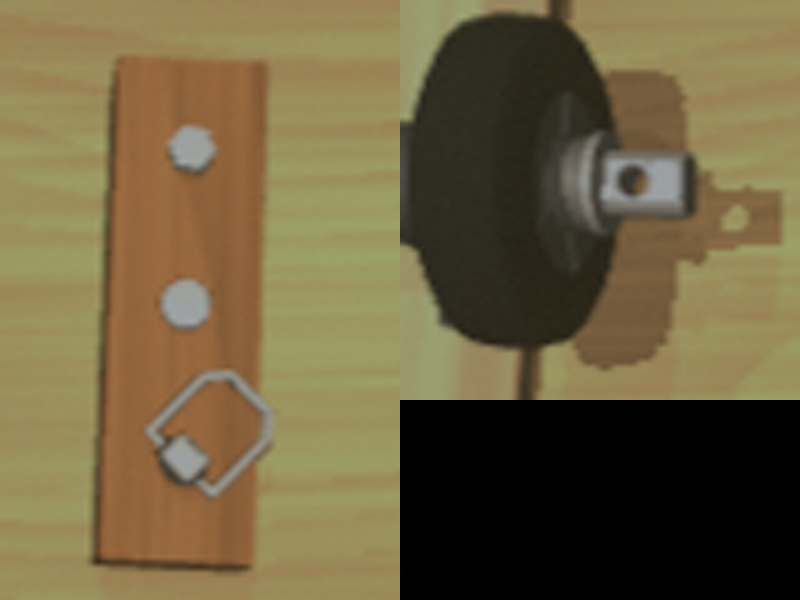

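The right-hand crop shows the axle's cross hole at full-image pixel (157,166). The left-hand crop shows the lynch pin's head top at (346.6,221.6), with its loop pointing up and to the right, a yaw of about -45°.

Run:
```python
from h import *
P=lambda x,y:(310+x/5-.4,130+y/5-.4)
print('head',onplane('t0',P(183,458),.076))
c1=onplane('t0',P(150,432),.055);c2=onplane('t0',P(213,492),.055)
b1=onplane('t0',P(222,375),.055);b2=onplane('t0',P(268,430),.055)
print(c1,c2,b1,b2); d=(b1+b2-c1-c2)/2; print('yaw',np.degrees(np.arctan2(d[1],d[0])),np.degrees(np.arctan2(*(c1-c2)[1::-1])), np.linalg.norm(c1-c2))
for x,y in[(235,180)]:print('hole',onplane('t0',(110+x/5-.4,130+y/5-.4),.095))
T=np.array(camera_info('wrist')['camera_from_world']);print(-T[:3,:3].T@T[:3,3],T[2,:3])
```

```text
head [ 0.43810985 -0.30220344  0.076     ]
[ 0.45048017 -0.29187852  0.055     ] [ 0.4269264  -0.31527807  0.055     ] [ 0.47203727 -0.32038216  0.055     ] [ 0.45035185 -0.33731007  0.055     ]
yaw -48.32723120587196 44.81182301315149 0.033201186851488554
hole [0.5464009  0.04717133 0.095     ]
[ 0.28508861 -0.47680648  0.38413888] [-0.2513743  -0.10828012 -0.96181411]
```

```bash
python3 -m creep '{"xyz":[[4,4,0],[8,8,0],[12,12,0],[16,16,0],[20,19.8,0],[21.5,19.8,0],[21.5,19.8,0],[21.5,19.8,0],[21.5,19.8,0],[21.5,19.8,0]],"dr":[[0,0,8],[0,0,16],[0,0,24],[0,0,32],[0,0,40],[0,0,48],[0,0,56],[0,0,64],[0,0,72],[0,0,80]]}'
```

```text
time_s: 1.1
tcp_pos: [0.4346, -0.306, 0.2494]
tool_rot: [0.616, 0.787, 0.0, -0.0]
wrist_force: [0.9, 0.1, 0.3]
finger_gap: 0.0881
grip_force: 0.0
```

```bash
python3 -m creep '{"xyz":[[0.3,0.4,-2],[0.3,0.4,-4],[0.3,0.4,-6],[0.3,0.4,-6]],"dr":[[0,0,8],[0,0,16],[0,0,24],[0,0,30.5]]}' 0.6
python3 - <<'E'
from h import *
snap('wrist','w0',None,1.25); s=read_state();print(s['tcp_pos'],s['tool_rot'])
T=np.array(camera_info('wrist')['camera_from_world']);print(-T[:3,:3].T@T[:3,3],T[2,:3])
E
```

```text
time_s: 1.5
tcp_pos: [0.4368, -0.3013, 0.187]
tool_rot: [0.388, 0.922, 0.001, -0.002]
wrist_force: [-0.2, -0.2, 0.7]
finger_gap: 0.0581
grip_force: 0.0
[ 0.43716239 -0.30174599  0.18823896] [ 3.85682777e-01  9.22629896e-01  6.73734040e-04 -1.55459199e-03]
[ 0.38916538 -0.25274934  0.32337809] [ 0.18935214 -0.19196257 -0.96296217]
```

View pics/w0.png

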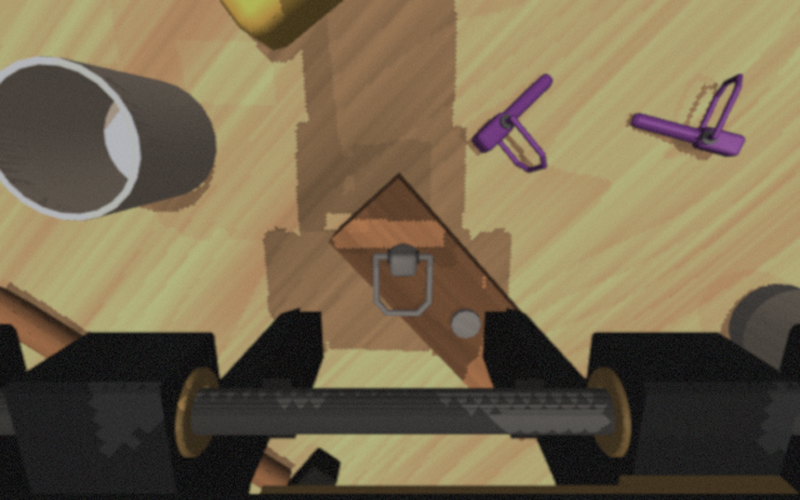

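The wrist view shows the loop square to the gripper. The pivots are at (375,258) and (431,258), the bar at (402,313) and the head top at about (403,263).

Run:
```python
from h import *
o=lambda u,v,z:onplane('w0',(u/1.25,v/1.25),z)
print(o(403.5,263,.076)); a,b,c=o(375,258,.055),o(431,258,.055),o(402.5,313,.055)
print((a+b)/2,c,np.linalg.norm(a-b),np.linalg.norm((a+b)/2-c)); d=c-(a+b)/2
print(np.degrees(np.arctan2(d[1],d[0])),np.degrees(np.arctan2(*(a-b)[1::-1])))
for x in(.437,.438,.439,.440):print(np.array(proj('w0',[x,-.3035,.076]))*1.25,np.array(proj('w0',[x,-.3035,.055]))*1.25)
```

```text
[ 0.43961057 -0.30304988  0.076     ]
[ 0.44138521 -0.30525722  0.055     ] [ 0.46723448 -0.33208937  0.055     ] 0.03527875884170272 0.03725786987963014
-46.06884512130992 -135.57789438210506
[399.75252789 260.51270358] [399.96881773 251.35898277]
[400.9821934  261.66986989] [401.10834025 252.43765205]
[402.2100648  262.82534786] [402.24632178 253.51486263]
[403.436146   263.97914119] [403.38276543 254.59061746]
```

```bash
python3 -m creep '{"xyz":[[0.3,-0.2,-2.5],[0.3,-0.2,-5.5],[0.3,-0.2,-8.5],[0.3,-0.2,-10.8],[0.3,-0.2,-11.5],[0.3,-0.2,-11.8],[0.3,-0.2,-11.8]],"dr":[[0,0,0],[0,0,0],[0,0,0],[0,0,0],[0,0,0],[0,0,0],[0,0,0]]}'; python3 -m creep '{"xyz":[[0,0,0],[0,0,0],[0,0,0],[0,0,0],[0,0,0],[0,0,0],[0,0,0],[0,0,0]],"dr":[[0,0,0],[0,0,0],[0,0,0],[0,0,0],[0,0,0],[0,0,0],[0,0,0],[0,0,0]]}' 0 30
```

```text
time_s: 2.25
tcp_pos: [0.441, -0.3045, 0.0724]
tool_rot: [0.391, 0.921, -0.0, 0.001]
wrist_force: [0.3, -0.4, -0.7]
finger_gap: 0.0524
grip_force: 0.0
time_s: 3.05
tcp_pos: [0.4407, -0.3043, 0.0719]
tool_rot: [0.39, 0.921, -0.0, 0.0]
wrist_force: [-0.6, 0.6, 2.5]
finger_gap: 0.0157
grip_force: 30.0
```

```bash
python3 -m creep '{"xyz":[[0,0,1],[0,0,3],[0,0,6],[0,0,9],[0,0,12],[0,0,14.5],[2,5,14.5],[4,9,14.5],[6,13,14.5],[7,17,14.5]],"dr":[[0,0,0],[0,0,0],[0,0,0],[0,0,0],[0,0,0],[0,0,0],[0,0,-8],[0,0,-16],[0,0,-24],[0,0,-32]]}'; python3 -m creep '{"xyz":[[2,4,0],[3,8,0],[3.5,12,0],[3.5,15,0],[3.5,17,0],[3.5,18,0],[3.5,18,0],[3.5,18,0]],"dr":[[0,0,-6],[0,0,-12.1],[0,0,-12.1],[0,0,-12.1],[0,0,-12.1],[0,0,-12.1],[0,0,-12.1],[0,0,-12.1]]}'
python3 - <<'E'
from h import *
s=read_state();print(s['tcp_pos'],s['tool_rot'],s['wrist_force'],s['moment'])
snap('wrist','w1',None,1.25);snap('top','t1');snap('scene','s1')
E
```

```text
time_s: 4.05
tcp_pos: [0.5106, -0.1358, 0.2172]
tool_rot: [0.625, 0.781, 0.0, 0.0]
wrist_force: [0.4, 0.4, -1.3]
finger_gap: 0.0154
grip_force: 30.0
time_s: 4.85
tcp_pos: [0.5449, 0.0419, 0.2169]
tool_rot: [0.702, 0.712, -0.0, 0.0]
wrist_force: [-0.4, -0.4, -0.6]
finger_gap: 0.0153
grip_force: 30.0
[0.54494253 0.04189094 0.21690251] [ 7.01674302e-01  7.12497825e-01 -9.51779430e-05  1.17614167e-04] [-0.38785479 -0.41866912 -0.63900032] [-0.11427602 -0.10148486  0.04069264]
```

View pics/w1.png

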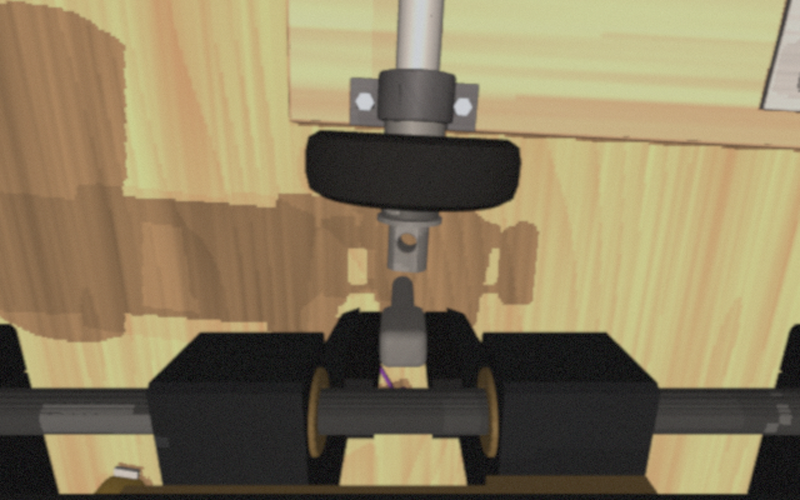

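The wrist view shows the hole at about (407,240) and the pin tip at (403,282), with the axle running up the image. I'll zoom in to get the lean and yaw.

Run:
```python
from h import *
w=np.load('pics/w1.npz')['im'];s=np.load('pics/s1.npz')['im']
a=cv2.resize(w[150:250,290:360],(420,600),interpolation=cv2.INTER_CUBIC)
u,v=proj('s1',[.546,.047,.095]);print(u,v);u,v=int(u),int(v)
b=cv2.resize(s[v-70:v+50,u-38:u+38],(380,600),interpolation=cv2.INTER_CUBIC)
cv2.imwrite('pics/z1.png',np.hstack([a,b])[:,:,::-1])
```

```text
470.44848774108783 248.90886356832576
```

View pics/z1.png

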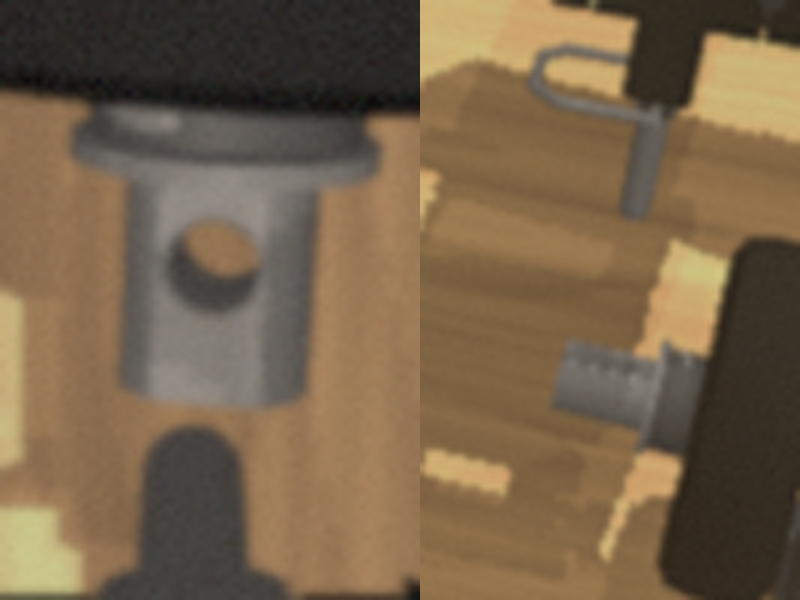

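The left crop shows the hole's upper mouth at (213,265). Its see-through lower mouth is shifted right, so the hole's top leans towards -x by about 0.1 rad. The pin tip is at (193,430). I'll compute the positions from these.

Run:
```python
from h import *
P=lambda x,y:(290+x/6-.4,150+y/6-.4)
o=lambda x,y,z:onplane('w1',P(x,y),z)
print('hole',o(213,265,.095)); a,b=o(213.5,185,.095),o(204.5,398,.095);print('flat mid',a,b,'yaw off',np.degrees(np.arctan2(*(a-b)[:2])))
print('end mid axis',o(213,402,.085), 'axle sil width',[o(126,250,.085),o(315,250,.085)])
im=lambda p:[(proj('w1',p)[0]-289.6)*6,(proj('w1',p)[1]-149.6)*6]
p=np.array([.54494,.04189,0]);print('tip proj',im(p+[0,0,.153]),im(p+[0,.004,.153]))
hx,hy=o(213,265,.095)[:2]
for L in(0,.06,.12):print(L,im([hx+L*.02,hy,.075]))
t=read_state();print(t['tcp_pos'])
print('t0 hole',onplane('t0',(156.6,165.6),.095))
```

```text
hole [0.54807791 0.04826055 0.095     ]
flat mid [0.54794725 0.05844569 0.095     ] [0.54732552 0.03082216 0.095     ] yaw off 1.289348496810621
end mid axis [0.54855388 0.02714394 0.085     ] axle sil width [array([0.53688699, 0.04761002, 0.085     ]), array([0.56138332, 0.04801877, 0.085     ])]
tip proj [np.float64(184.7201860716848), np.float64(466.3963044301744)] [np.float64(185.33633161063676), np.float64(428.17375067371694)]
0 [np.float64(211.85483589066496), np.float64(229.28586565471943)]
0.06 [np.float64(220.8004145960848), np.float64(229.43151795862678)]
0.12 [np.float64(229.74570061440488), np.float64(229.57716549699006)]
[0.5449819  0.04160821 0.21675274]
t0 hole [0.5464009  0.04717133 0.095     ]
```

```bash
python3 -m creep '{"xyz":[[-0.1,0.2,-1],[-0.3,0.4,-2.5],[-0.5,0.66,-4],[-0.5,0.66,-5],[-0.5,0.66,-5.3],[-0.5,0.66,-5.3],[-0.5,0.66,-5.3]],"dr":[[0,-2,-0.5],[0,-4,-1],[0,-6,-1.5],[0,-6,-1.5],[0,-6,-1.5],[0,-6,-1.5],[0,-6,-1.5]]}'
python3 - <<'E'
from h import *
s=read_state();print(s['tcp_pos'],s['tool_rot'],s['wrist_force'],s['moment'])
snap('wrist','w2');snap('scene','s2')
w=np.load('pics/w2.npz')['im'];sc=np.load('pics/s2.npz')['im']
a=cv2.resize(w[150:275,277:365],(420,600),interpolation=cv2.INTER_CUBIC)
u,v=470,249
b=cv2.resize(sc[v-70:v+50,u-38:u+38],(380,600),interpolation=cv2.INTER_CUBIC)
cv2.imwrite('pics/z2.png',np.hstack([a,b])[:,:,::-1])
E
```

```text
time_s: 5.7
tcp_pos: [0.5405, 0.0489, 0.1643]
tool_rot: [0.71, 0.702, 0.037, 0.038]
wrist_force: [-0.1, -0.3, -0.6]
finger_gap: 0.0155
grip_force: 30.0
[0.54052578 0.04891359 0.16428441] [0.70986147 0.70236587 0.03691238 0.0376344 ] [-0.06889045 -0.29639187 -0.60001083] [-0.02886791 -0.05073968  0.02665177]
```

View pics/z2.png

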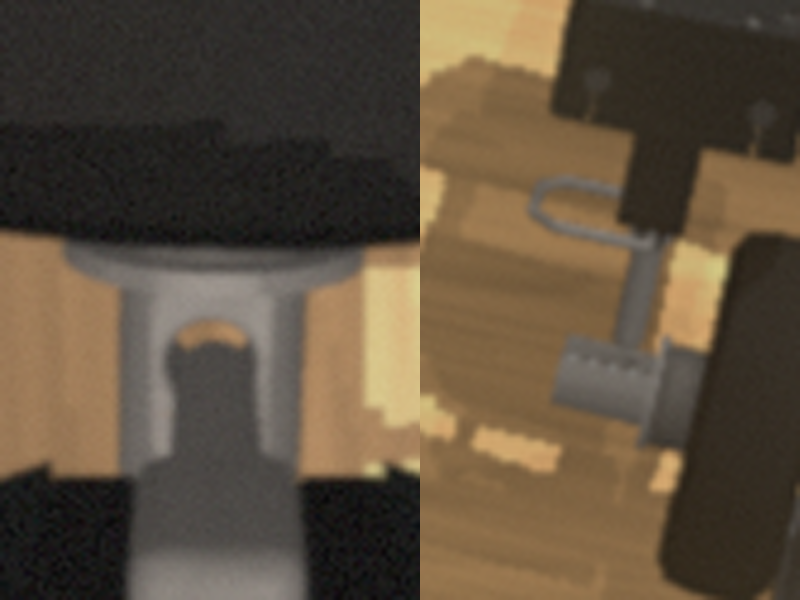

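In this tool-aligned view, the hole's far rim is at (211,320) and its sides at 165 and 258. The pin tip's far edge is at (216,343). The tilt matches, so I'll compute the remaining offset.

Run:
```python
from h import *
P=lambda x,y:(277+x/4.773-.4,150+y/4.8-.4)
o=lambda x,y,z:onplane('w2',P(x,y),z)
h=o(211,320,.0945)-[0,.00575,0]; t=o(216,343,.1006)-[0,.004,0]
print(h,t,h-t)
print('hole L/R',o(165,365,.095),o(258,365,.095),'tip exp',np.array([.5405+.0067,.0489]))
```

```text
[0.54817535 0.04809726 0.0945    ] [0.54816918 0.04877823 0.1006    ] [ 6.1673581e-06 -6.8097410e-04 -6.1000000e-03]
hole L/R [0.54214677 0.04825341 0.095     ] [0.55414615 0.04770723 0.095     ] tip exp [0.5472 0.0489]
```

```bash
python3 -m creep '{"xyz":[[-0.06,-0.07,0],[-0.03,-0.07,-0.3],[0,-0.07,-0.6],[0.02,-0.07,-0.8],[0.04,-0.07,-1.0],[0.07,-0.07,-1.2],[0.07,-0.07,-1.2]],"dr":[[0,0,0],[0,0,0],[0,0,0],[0,0,0],[0,0,0],[0,0,0],[0,0,0]]}'; python3 -c "
from h import *
s=read_state();print(s['moment'])"
```

```text
time_s: 6.5
tcp_pos: [0.5407, 0.0484, 0.1515]
tool_rot: [0.71, 0.702, 0.037, 0.037]
wrist_force: [1.9, -0.9, -1.5]
finger_gap: 0.0155
grip_force: 30.0
[-0.21399359 -0.13758466 -0.05411257]
```

```bash
python3 -m creep '{"xyz":[[0.05,0,-0.3],[0.08,0,-0.6],[0.12,0,-0.9],[0.15,0,-1.2],[0.18,0,-1.5],[0.18,0,-1.5]],"dr":[[0,0,0],[0,0,0],[0,0,0],[0,0,0],[0,0,0],[0,0,0]]}'; python3 -c "
from h import *
s=read_state();print(s['moment'])"
```

```text
time_s: 7.1
tcp_pos: [0.5424, 0.0484, 0.1363]
tool_rot: [0.71, 0.702, 0.037, 0.037]
wrist_force: [1.1, -1.6, -1.9]
finger_gap: 0.0159
grip_force: 30.0
[-0.30854921 -0.245664   -0.03376999]
```

```bash
python3 -m creep '{"xyz":[[0.04,-0.02,-0.3],[0.07,-0.03,-0.6],[0.1,-0.03,-0.9],[0.13,-0.03,-1.2],[0.16,-0.03,-1.5],[0.16,-0.03,-1.5]],"dr":[[0,0,0],[0,0,0],[0,0,0],[0,0,0],[0,0,0],[0,0,0]]}'; python3 -m creep '{"xyz":[[0.01,0,-0.1],[0.02,0,-0.2],[0.03,0,-0.3],[0.03,0,-0.3]],"dr":[[0,0,0],[0,0,0],[0,0,0],[0,0,0]]}'; python3 -c "
from h import *
s=read_state();print(s['moment'])"
```

```text
time_s: 7.7
tcp_pos: [0.544, 0.0482, 0.1213]
tool_rot: [0.71, 0.702, 0.037, 0.037]
wrist_force: [0.4, -1.5, -1.6]
finger_gap: 0.0157
grip_force: 30.0
time_s: 8.1
tcp_pos: [0.5443, 0.0482, 0.1186]
tool_rot: [0.71, 0.702, 0.037, 0.037]
wrist_force: [0.9, -0.5, -1.9]
finger_gap: 0.016
grip_force: 30.0
[-0.14460625 -0.16714203  0.00886851]
```

Next I'll creep down until contact.

```bash
python3 -m creep '{"xyz":[[0.01,0,-0.05],[0.01,0,-0.1],[0.01,0,-0.1]],"dr":[[0,0,0],[0,0,0],[0,0,0]]}'; python3 -m creep '{"xyz":[[0,0,-0.05],[0.01,0,-0.1],[0.01,0,-0.1]],"dr":[[0,0,0],[0,0,0],[0,0,0]]}'
```

```text
time_s: 8.4
tcp_pos: [0.5444, 0.0482, 0.1177]
tool_rot: [0.71, 0.702, 0.037, 0.037]
wrist_force: [0.5, -0.9, -0.8]
finger_gap: 0.0155
grip_force: 30.0
time_s: 8.7
tcp_pos: [0.5445, 0.0482, 0.1168]
tool_rot: [0.71, 0.702, 0.037, 0.037]
wrist_force: [0.5, -0.8, -0.7]
finger_gap: 0.0153
grip_force: 30.0
```

```bash
python3 -m creep '{"xyz":[[0,0,-0.05],[0.01,0,-0.1],[0.01,0,-0.1]],"dr":[[0,0,0],[0,0,0],[0,0,0]]}'; python3 -m creep '{"xyz":[[0,0,-0.03],[0,0,-0.06],[0.01,0,-0.06]],"dr":[[0,0,0],[0,0,0],[0,0,0]]}'
```

```text
time_s: 9.0
tcp_pos: [0.5446, 0.0482, 0.1166]
tool_rot: [0.71, 0.702, 0.037, 0.038]
wrist_force: [-2.3, -0.6, 7.8]
finger_gap: 0.0157
grip_force: 30.0
time_s: 9.3
tcp_pos: [0.5447, 0.0482, 0.1165]
tool_rot: [0.71, 0.702, 0.037, 0.038]
wrist_force: [-5.8, -0.6, 13.2]
finger_gap: 0.0156
grip_force: 30.0
```

```bash
python3 -m creep '{"xyz":[[0,0,0.03],[0,0,0.03],[0,0,0.03],[0,0,0.03],[0,0,0.03]],"dr":[[0,0,0],[0,0,0],[0,0,0],[0,0,0],[0,0,0]]}' 0.4; python3 -m creep '{"xyz":[[-0.1,0,1],[-0.3,0,3],[-0.4,-0.5,5],[-0.4,-2.5,6],[-0.4,-5,6],[-0.4,-7,6],[-0.4,-7,6]],"dr":[[0,0,0],[0,0,0],[0,0,0],[0,2,0],[0,4,0],[0,6,0],[0,6,0]]}'
python3 - <<'E'
from h import *
s=read_state();print(s['tcp_pos'],s['tool_rot'],s['wrist_force'],s['moment'])
snap('wrist','w3');snap('scene','s3');snap('top','t3')
w=np.load('pics/w3.npz')['im'];sc=np.load('pics/s3.npz')['im'];t=np.load('pics/t3.npz')['im']
a=cv2.resize(w[50:350,200:440],(400,500))
b=cv2.resize(sc[190:290,430:510],(400,500),interpolation=cv2.INTER_CUBIC)
cv2.imwrite('pics/z3.png',np.hstack([a,b])[:,:,::-1])
E
```

```text
time_s: 9.8
tcp_pos: [0.5447, 0.0482, 0.1153]
tool_rot: [0.71, 0.702, 0.037, 0.037]
wrist_force: [-0.1, 0.2, 0.7]
finger_gap: 0.0353
grip_force: 0.0
time_s: 10.5
tcp_pos: [0.5413, -0.0237, 0.1761]
tool_rot: [0.712, 0.703, -0.001, 0.001]
wrist_force: [-0.9, 0.7, 0.1]
finger_gap: 0.0353
grip_force: 0.0
[ 0.54127148 -0.02367479  0.1760606 ] [ 7.11614236e-01  7.02569652e-01 -5.13498975e-04  8.94462988e-04] [-0.88490637  0.68648567  0.08817109] [-0.057402   -0.0019776  -0.03251912]
```

View pics/z3.png

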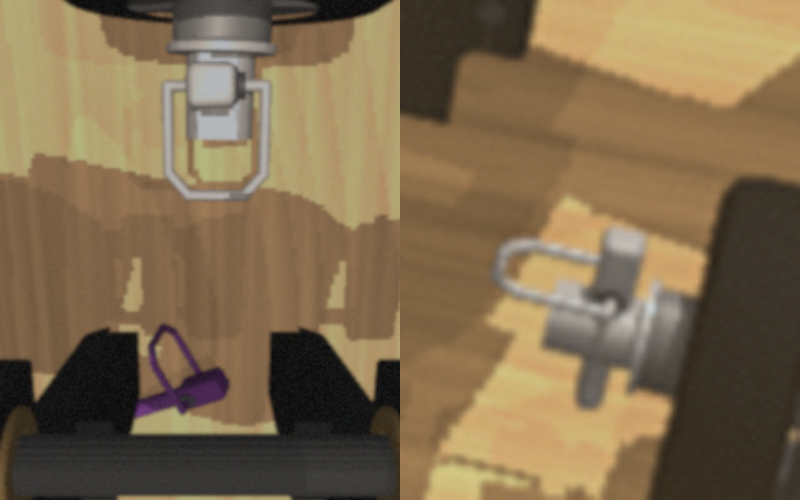

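The pin is seated with its head on the axle flat. The loop is open and points straight outwards, and the shank shows below the axle. Next I'll close the fingers and come down on the bar.

```bash
python3 -m creep '{"xyz":[[0.2,1,-1],[0.4,2,-2],[0.42,2.9,-3.5],[0.42,2.9,-4.8],[0.42,2.9,-5.1],[0.42,2.9,-5.1]],"dr":[[0,-3,0],[0,-6,0],[0,-6,0],[0,-6,0],[0,-6,0],[0,-6,0]]}' 0 20; python3 -m creep '{"xyz":[[0.03,0,-0.3],[0.06,0,-0.6],[0.1,0,-1.0],[0.13,0.05,-1.3],[0.13,0.05,-1.3]],"dr":[[0,0,0],[0,0,0],[0,0,0],[0,0,0],[0,0,0]]}'
```

```text
time_s: 11.25
tcp_pos: [0.5448, 0.0078, 0.1245]
tool_rot: [0.71, 0.703, 0.037, 0.037]
wrist_force: [-0.2, -1.0, 0.8]
finger_gap: 0.0004
grip_force: 0.0
time_s: 11.75
tcp_pos: [0.5463, 0.0076, 0.1112]
tool_rot: [0.71, 0.702, 0.037, 0.037]
wrist_force: [0.4, 0.2, 1.9]
finger_gap: 0.0003
grip_force: 0.6
```

```bash
python3 -m creep '{"xyz":[[0.02,0,-0.25],[0.05,0.05,-0.5],[0.07,0.1,-0.75],[0.1,0.15,-1.0],[0.13,0.2,-1.25],[0.13,0.2,-1.25]],"dr":[[0,0,0],[0,0,0],[0,0,0],[0,0,0],[0,0,0],[0,0,0]]}'; python3 -m creep '{"xyz":[[0.02,0.1,-0.25],[0.05,0.15,-0.5],[0.07,0.25,-0.75],[0.1,0.35,-1.0],[0.1,0.35,-1.0]],"dr":[[0,0,0],[0,0,0],[0,0,0],[0,0,0],[0,0,0]]}'
```

```text
time_s: 12.35
tcp_pos: [0.5473, 0.01, 0.0985]
tool_rot: [0.71, 0.702, 0.037, 0.037]
wrist_force: [0.9, -0.4, 1.3]
finger_gap: 0.0005
grip_force: 0.2
time_s: 12.85
tcp_pos: [0.5484, 0.0133, 0.0885]
tool_rot: [0.71, 0.702, 0.036, 0.037]
wrist_force: [-0.6, 0.7, 0.5]
finger_gap: 0.0005
grip_force: 0.0
```

```bash
python3 -m creep '{"xyz":[[0,-1,0.3],[-0.1,-2,3],[-0.3,-4,6],[-0.6,-7,8.7],[-0.6,-8.5,8.7],[-0.6,-8.5,8.7]],"dr":[[0,0,0],[0,2,0],[0,4,0],[0,6,0],[0,6,0],[0,6,0]]}'
python3 - <<'E'
from h import *
snap('wrist','w4');snap('scene','s4');snap('top','t4')
w=np.load('pics/w4.npz')['im'];sc=np.load('pics/s4.npz')['im']
a=cv2.resize(w[20:320,200:440],(400,500))
b=cv2.resize(sc[190:290,430:510],(400,500),interpolation=cv2.INTER_CUBIC)
cv2.imwrite('pics/z4.png',np.hstack([a,b])[:,:,::-1])
E
```

```text
time_s: 13.45
tcp_pos: [0.5425, -0.0738, 0.176]
tool_rot: [0.712, 0.702, -0.0, 0.001]
wrist_force: [-0.4, -0.0, -0.6]
finger_gap: 0.0003
grip_force: 0.0
```

View pics/z4.png

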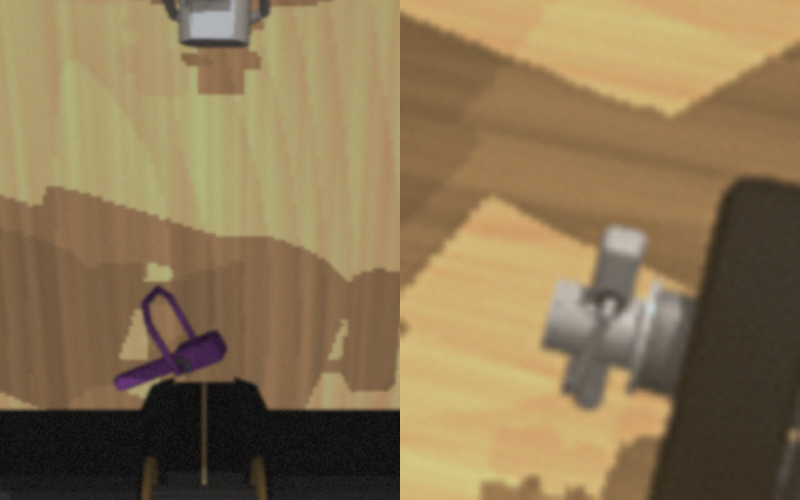

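The loop has snapped shut down past the axle to the shank, and the head is still seated on the flat. The robot is clear, so I'll hand in.

```bash
python3 -c "
from workcell import order
print(order.hand_in())"
```

```text
the job is handed in; nothing more can be done
None
```

The lynch pin is through the axle with its head fully home and its loop snapped shut underneath. I saw at most about 14 N on the dolly, nothing else on the bench was touched, and the job was handed in at about 13.6 s.

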